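# Open the kiln damper and set the pyrometer probe

## Task

Open the vent in the test kiln's lid: with your fingertips press lightly on the flush damper plate, which has no handle, and slide it all the way towards the lid's hinges, never pressing hard enough to crack it. Then take the pyrometer probe from its wooden stand and lower it upright into the uncovered port, letting go only when its flange rests on the channel floor. Leave the cup and the jar where they are.

Things in the scene. Friction and masses are not known exactly. Their poses are not given: they have to be found in the camera images.
- kiln: Small top-loading test kiln, steel jacket, pale lid, fixed: 260 mm (x) by 240 mm (y), lid top at z = 155 mm if it lay flat. Origin: centre of its underside, on the table; z up; at yaw 0, x points away from the robot. Grey control box behind (+x), to x = 185 and z = 107 mm. Hollow, 100 mm deep under the lid. Over 16 N on kiln, lid or damper (press and push together) cracks it.
- lid_hinge (a point): Middle of the lid's hinge axis (along y; dark knuckles), on the kiln at x = 130, z = 125 mm; axes as the kiln's. The lid, 30 mm thick, rests on an uneven gasket: it is raised about this axis by an angle of 0.005 to 0.065 rad that is not measured, so its front (-x) edge stands 1 to 17 mm proud and it slopes down towards the hinges. It does not give when pressed.
- channel (a point): Middle of the channel in the lid's top, at top level if the lid lay flat: kiln x = -7.5, y = 0, z = 155 mm; axes as the kiln's. Channel 12 mm deep, 156 mm in x, 72 mm in y. In it slides the flush dark steel damper plate, 80 mm in x, 70 in y, 5 thick, held up by leaf springs: it sinks 1 mm per 6 N of press and bottoms after 4 mm.
- damper (a joint): Slide of the damper plate along the kiln's +x (to the hinges), in m: 0 shut (plate centre at kiln x = -45 mm, over the port), 0.075 open at its stop (centre at x = +30 mm). Starts at 0 to 0.004. About 4 N along x moves it, plus 15 N per m/s; it stays where it is left. Friction of fingertips on it is roughly 0.6 to 1.2, so 8 to 10 N of steady press slides it.
- port (a point): Centre of the mouth of the 30 mm round through port in the channel floor, as if the lid lay flat: fixed to the kiln at x = -45, y = 0, z = 143 mm, axes as the kiln's. The true floor is 1 to 12 mm higher here because the lid is raised. Covered until the damper is opened.
- probe: Pyrometer probe, about 180 g, upright in the stand. Origin: centre of the flange's underside, z up. White ceramic sheath, 18 mm diameter, to 77 mm below, tip tapered; steel flange 42 mm diameter, 6 mm thick; above it the aluminium head to grip, a cylinder of 34 mm diameter, 6 to 68 mm above the origin. Starts with flange on the stand. Grip high: once seated, the lid's top is 12 mm above the origin.
- stand: Wooden block 80 x 80 x 90 mm, fixed, to the left or right of the kiln. Origin: centre of its underside. A 24 mm hole down its middle holds the probe.
- cup: Terracotta cup 76 mm across, 85 mm high, loose, on the other side of the kiln. Origin: centre of its underside. To be left alone.
- jar: Glass jar with steel cap, 72 mm across, 110 mm high, loose, far to the left. Origin: centre of its underside. To be left alone.
Not all that is in view belongs to the job. What is meant by the probe is not orange, and is the smaller of those in its own colour.

How it is judged (in metres and radians):
On the way, in this order (a step that is already met when the one before it is completed fails the run):
1. the damper is slid fully open (within 5 mm of its stop) while the probe still stands in its stand (value of joint damper above 0.07 m and distance of probe from where it was at the start of the episode below 0.01 m), for 0.2 s.
2. the probe, still held, is lowered into the port until its flange is within a few mm of the channel floor (horizontal distance between probe and port below 0.009 m and z of probe in the frame of port below 0.017 m and contact force between the fingers and probe above 0.5 N), for 0.1 s.
At the end, for the whole second after the job is handed in: the damper is fully open (within 7 mm of its stop), the probe stands upright (within 7 degrees) and at rest in the port, its flange on the channel floor and within 9 mm of the port's centre, and is released (value of joint damper above 0.068 m and horizontal distance between probe and port below 0.009 m and z of probe in the frame of port between -0.003 and 0.0145 m and angle between probe's own z axis and vertical below 0.12 rad and linear speed of probe below 0.02 m/s and contact force between the fingers and probe below 0.1 N); the robot touches nothing.
It fails at once if the kiln, its lid or its damper is loaded by the fingers with more than 16 N (press and sideways push together) (contact force between the fingers and kiln above 16 N).
It fails at once if the cup is moved by more than 30 mm (distance of cup from where it was at the start of the episode above 0.03 m).
It fails at once if the jar is moved by more than 30 mm (distance of jar from where it was at the start of the episode above 0.03 m).
It also fails if it takes over 67 s, if anything falls off the work surface, if the arm or the gripper's body presses on something with over 40 N, if the wrist force passes 120 N, or if a joint passes its speed limit or range.

## Robot

A 6-joint arm with a two-finger parallel gripper is mounted at the origin on the work surface. World frame = base frame: x ahead of the robot, y to its left, z up, the work surface at z = 0. Lengths are in mm, angles in degrees, forces in N, time in s.
With the tool pointing down it reaches from about 300 to 850 mm from the base axis. Payload 4.2 kg.
Tool frame: the origin (TCP) lies at the very end of the fingers, on their centre line; the grasp point (between the pads) lies 19 mm behind it (env.grasp_offset is the distance from the TCP to the grasp point, in mm); z points along the fingers, y is the line along which they close (so a half turn about z gives the same grasp; the last joint's range is limited). The gripper opens to 91 mm and grips with 3 to 60 N. Pads are 32 mm wide; open, the fingers measure 118 mm over their backs; the gripper's body (76 mm by 178 mm) begins 60 mm behind the grasp point.
Start: joints at [63.426, 18.312, 89.639, -0, 72.044, -1.146], TCP at [246.895, 519.313, 213.976] pointing down, gripper open.
Joint ranges: [-177.97, 177.97], [-48.28, 115.42], [12.27, 149.76], [-77.06, 257.06], [2.81, 150.46], [-146.56, 146.56]. Speed limits (degrees/s): [147.25, 147.25, 180, 180, 180, 180].

## Interface

Orientations are given as [roll, pitch, yaw] about the fixed x, y, z axes, in that order (R = Rz(yaw) Ry(pitch) Rx(roll)).
In Python, from workcell import env gives the robot as it stands. The module is installed in compiled form; this text tells all that it offers.
- The arm moves only by the tool send_rows, never from a script. Its argument "motion" is a list of rows, each an object of numbers: "tx", "ty", "tz": the shift along the tool's x, y, z in units of 500 mm (1.0 is 500 mm); "rx", "ry", "rz": the turn, a rotation vector about the tool's x, y, z in units of 30 degrees (1.0 is 30 degrees); "gripper": the closure, from -1 (fully open) to 1 (shut). In form: [{"tx": .., "ty": .., "tz": .., "rx": .., "ry": .., "rz": .., "gripper": ..}, ...]. A call has 1 to 12 rows; each row shifts and turns the commanded pose from where the row before left it, along the tool's axes as they then stand; what a row does not reach is not made up. A row lasts 1/8 s, in which the tool goes at most 62.5 mm and 10.7 degrees, less where a joint would pass 70% of its speed; a pose out of reach is approached as far as the arm can. A call with a number of a shift or a turn outside -1 to 1 is refused whole. A call with a gripper value outside its range is refused whole. The fingers move at their own pace and stop on an object; "grip_force" is the grip in N (left out, the last holds). Time passes only in rows, so rows that do not move let the fingers close. It gives the time, the measured TCP pose, the force, the opening and the grip force at its end, in the units of the state.
- env.state(): the state, without advancing time (a new reading comes with each control period).
- env.grab_frame(name): name is "scene" or "top" or "wrist"; returns a dict with "frame" (400x640x3 uint8, red, green, blue), "vertical_fov" (degrees; the focal length in pixels is half the picture's height over the tangent of half this angle, whatever the lens; pixels are square), "cx", "cy" (the principal point, pixels), "k1" (the pictures are not rectified: a ray, as slopes to the right and down, at radius r is drawn at 1 + k1 r^2 times it, then the intrinsics apply), "rvec" (rotation vector, rad) and "tvec" (3), from world to camera coordinates, as OpenCV has them; the wrist camera has in their place "T_tool_cam" (4x4, takes a point from camera to tool coordinates, whose origin is the TCP and whose axes are the flange's). Camera axes: x right, y down, z forward; pixel columns grow to the right and rows downward; lengths in mm; the calibration is good to about 2 mm. A picture is of the moment at which its call begins: read the wrist's pose just before it. There is no depth.
- env.job_done(): hands the job in; it is judged then, once.
The state is a dict: "time_s": time; "qpos": joint angles; "qvel": joint speeds; "effort": joint torques, N m; "ee_pos": TCP position; "ee_rot": TCP orientation; "force": force on the tool from outside, world axes, zero at the start; "torque": the same for the moment, N m; "gripper_width": finger opening in mm; "gripper_force": force on a finger pad.
Only numpy, scipy, OpenCV 4.12 (cv2) and the standard library are available. Lean on these libraries where they do the work, as an engineer would, in place of code of your own. Each camera call takes 0.05 s, during which the arm holds its last target. There are 200 camera calls.

## Working session

There is one attempt and no reset: what is moved stays moved. The work goes in short steps, Python scripts to look and compute and a tool call to move; the robot and the scene stay as the last step left them, time stands still between calls to the robot, and variables do not carry over. Pictures are saved under pics/ and viewed, at most 10 in all, crops included, and the job is handed in when it is done.

Besides the shell and the picture viewer there is one more tool, called after "Emit:" by a JSON object that holds its "method" and its "body", one argument or row to a line. send_rows: Moves the arm, as the interface text tells. Shifts and turns lie within -1 to 1; 1 stands for 500 mm of shift or 30 degrees of turn. Its arguments: {"type":"object","properties":{"motion":{"type":"array"},"grip_force":{"type":"number"}},"required":["motion"]}

```bash
mkdir -p pics; cat > h.py <<'E'
import numpy as np, cv2
from workcell import env
from scipy.spatial.transform import Rotation as R
def grab(n):
    s=env.state(); g=env.grab_frame(n); g['s']=s; return g
def cam(g):
    f=200/np.tan(np.radians(g['vertical_fov'])/2)
    K=np.array([[f,0,g['cx']],[0,f,g['cy']],[0,0,1]])
    if 'T_tool_cam' in g:
        T=np.eye(4); T[:3,:3]=R.from_euler('xyz',g['s']['ee_rot'],degrees=True).as_matrix(); T[:3,3]=g['s']['ee_pos']
        W=np.linalg.inv(T@np.array(g['T_tool_cam'])); rv=cv2.Rodrigues(W[:3,:3])[0]; tv=W[:3,3]
    else: rv=np.array(g['rvec'],float); tv=np.array(g['tvec'],float)
    return K,np.array([g['k1'],0,0,0,0.]),rv.reshape(3,1),tv.reshape(3,1)
def proj(c,P): return cv2.projectPoints(np.array(P,float).reshape(-1,3),c[2],c[3],c[0],c[1])[0].reshape(-1,2)
def onz(c,uv,z):
    u=cv2.undistortPoints(np.array(uv,float).reshape(-1,1,2),c[0],c[1]).reshape(-1,2)
    M=cv2.Rodrigues(c[2])[0]; o=-M.T@c[3].ravel(); d=np.c_[u,np.ones(len(u))]@M
    return o+d*((np.asarray(z)-o[2])/d[:,2])[:,None]
def save(g,n): cv2.imwrite('pics/'+n,g['frame'][:,:,::-1])
E
python3 - <<'E'
from h import *
import pickle
G={n:grab(n) for n in ('scene','top')}
pickle.dump(G,open('g0.pkl','wb'))
for n in G:
    save(G[n],n+'0.png'); c=cam(G[n]); M=cv2.Rodrigues(c[2])[0]; print(n,(-M.T@c[3]).ravel(),M[2],G[n]['k1'],c[0][0,0])
print(env.state())
E
```

```text
scene [1121.01397461 -625.59773122  974.227244  ] [-0.46679646  0.53278031 -0.70586558] -0.03230991227879877 500.97158861698233
top [ 470.00019412   38.74989847 1493.54071433] [ 0.0483623   0.0011168  -0.99882924] -0.1305374521331851 495.55607084092986
{'time_s': 0.1, 'qpos': array([ 6.34260518e+01,  1.83455486e+01,  8.96963463e+01, -2.51749550e-04,
        7.20436904e+01, -1.14405457e+00]), 'qvel': array([ 0.07932495, -0.00228598, -0.04248952, -0.05679666,  0.01757772,
        0.03639167]), 'effort': array([ 1.30057069e-03, -4.13331163e+01, -2.32510382e+01,  7.28905317e-02,
        4.21843096e-02, -3.21056939e-05]), 'ee_pos': array([246.70110214, 518.91438323, 213.24950805]), 'ee_rot': array([-1.79914427e+02, -1.46948806e-03,  1.54570183e+02]), 'force': array([0.00385113, 0.07165875, 0.53206086]), 'torque': array([ 0.01631489,  0.00264129, -0.02250456]), 'gripper_force': 0.0, 'gripper_width': 91.0524479847179}
```

View pics/top0.png

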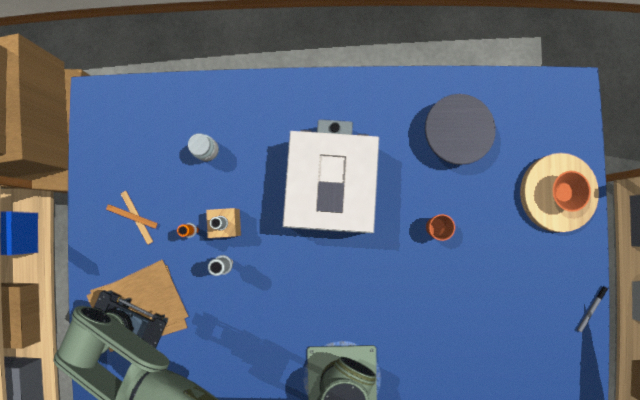

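View pics/scene0.png

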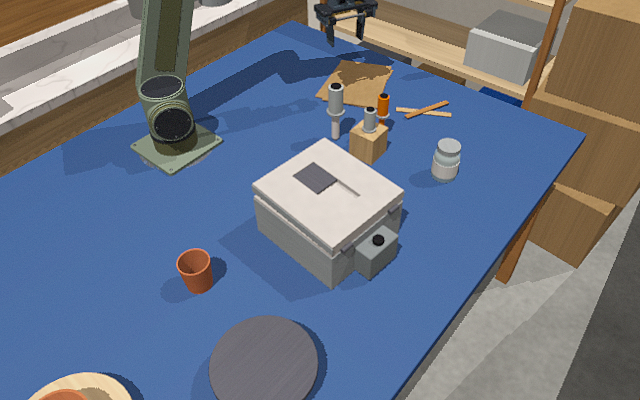

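The top view shows the kiln at about (333,182), with the damper's dark plate at (330,197). There are three probe-like items: silver in the wooden stand at (218,223), a larger silver one on the table at (220,265), and an orange one at (187,230). The smaller silver one, in the stand, fits the description. I'll confirm this in an enlarged crop.

```bash
python3 - <<'E'
import pickle,cv2,numpy as np
G=pickle.load(open('g0.pkl','rb'))
a=G['top']['frame'][110:290,170:390,::-1]; a=cv2.resize(a,None,fx=3.6,fy=3.3,interpolation=cv2.INTER_CUBIC)
a=cv2.resize(G['top']['frame'][115:285,170:390,::-1],None,fx=3.5,fy=3.5,interpolation=cv2.INTER_CUBIC); cv2.imwrite('pics/c1.png',a)
b=cv2.resize(G['scene']['frame'][70:290,240:470,::-1],None,fx=2.7,fy=2.7,interpolation=cv2.INTER_CUBIC); cv2.imwrite('pics/c2.png',b)
E
```

```text
(no output)
```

View pics/c1.png

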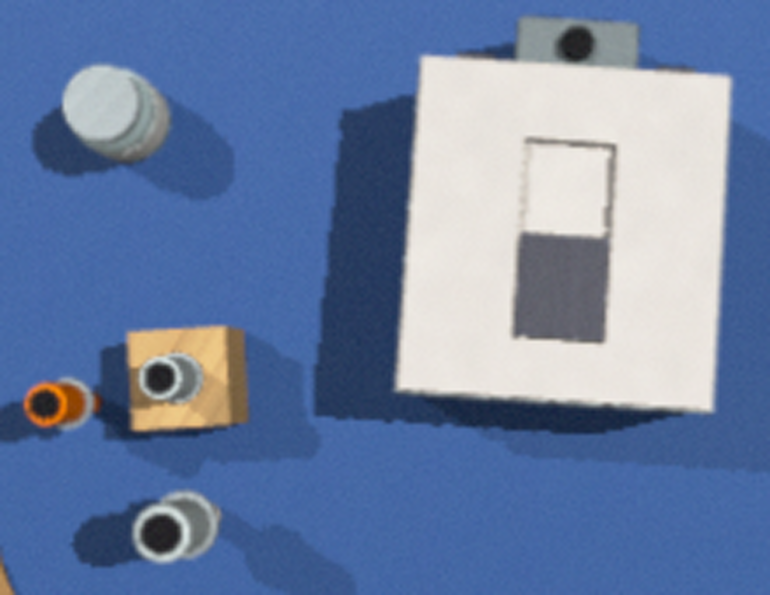

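View pics/c2.png

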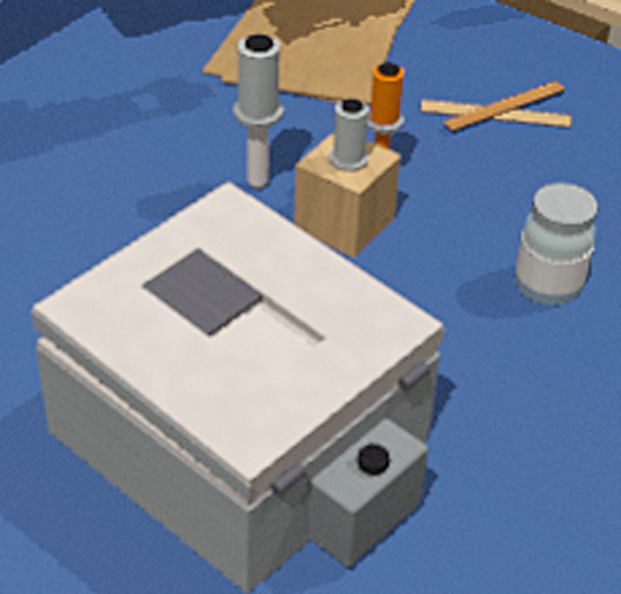

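The crops confirm that the small silver probe is in the stand: its head top is at top-crop (163,377), and the larger silver one at (162,532) stands on the table. Next I'll fit the kiln and probe poses from both views.

```bash
cat > fit.py <<'E'
from h import *
def kw(p,P):  # p: x,y,yaw,tilt ; lid points as if flat (kiln frame)
    x,y,yaw,t=p; P=np.array(P,float); q=P-[130,0,125]
    c,s=np.cos(t),np.sin(t); q=np.c_[q[:,0]*c+q[:,2]*s, q[:,1], -q[:,0]*s+q[:,2]*c]+[130,0,125]
    return q@R.from_euler('z',yaw).as_matrix().T+[x,y,0]
E
python3 - <<'E'
from fit import *
import pickle
from scipy.optimize import least_squares
G=pickle.load(open('g0.pkl','rb')); ct=cam(G['top']); cs=cam(G['scene'])
T=lambda a:np.array(a,float)/3.5+[170,115]
S=lambda a:np.array(a,float)/2.7+[240,70]
C=[[130,120,155],[130,-120,155],[-130,-120,155],[-130,120,155]]; ch=[[70.5,36,155],[70.5,-36,155]]
pl=lambda d:[[-85+d,35,155],[-85+d,-35,155],[-5+d,35,155],[-5+d,-35,155]]
ut=T([[420,56],[731,76],[714,411],[396,391],[526,138],[615,145],[514,337],[605,342],[519,233],[608,238]])
us=S([[442,325],[250,490],[35,310],[230,183],[322,340],[198,249],[145,285],[263,297],[210,333]])
def res(v):
    p=v[:4];d=v[4]
    a=proj(ct,kw(p,C+ch+pl(d)))-ut-v[5:7]; b=proj(cs,kw(p,C+ch[:1]+pl(d)))-us-v[7:9]
    return np.r_[a.ravel(),b.ravel(),v[5:9]/1]
for lock in (0,1):
    r=least_squares(res,[500,0,0,0.03,2,0,0,0,0],x_scale=[10,10,.01,.01,1,1,1,1,1],loss='soft_l1')
    break
v=r.x; J=np.linalg.inv(r.jac.T@r.jac); print(v.round(4),np.sqrt(np.diag(J)).round(4)); print(res(v).reshape(-1,2).round(1).tolist())
print('damper ctr',kw(v,[[-45+v[4],0,155],[30,0,155],[-45,0,143]]))
# stand+probe
st=onz(ct,T([[128,332],[226,326],[230,424],[131,430]]),90); print('stand',st.round(1).tolist(),st.mean(0))
print('probe top',onz(ct,T([[163,377]]),158),onz(cs,S([[352,105]]),158))
print('jar',onz(ct,T([[102,102]]),110),'big',onz(ct,T([[162,532]]),190),'orange',onz(ct,T([[45,404]]),150))
E
```

```text
[ 5.852351e+02  2.170340e+01 -8.410000e-02  5.510000e-02  1.557500e+00
 -1.890000e-02 -1.080400e+00 -7.215000e-01 -7.612000e-01] [3.0629 2.377  0.0059 0.0141 1.4284 0.8467 1.1273 1.0718 0.999 ]
[[0.6, 0.3], [-0.6, 0.1], [-0.8, -0.4], [0.5, -0.4], [-0.4, 0.1], [0.6, -0.2], [-0.4, -0.3], [-0.3, -0.0], [0.1, -0.1], [0.6, 0.1], [0.4, 0.4], [0.2, -2.9], [-0.4, -0.7], [-0.7, -0.1], [1.8, -0.3], [0.4, 0.2], [-0.9, 0.9], [0.1, -0.7], [-1.3, 0.9], [-0.0, -1.1], [-0.7, -0.8]]Traceback (most recent call last):
  File "<stdin>", line 19, in <module>
  File "fit.py", line 3, in kw
    x,y,yaw,t=p; P=np.array(P,float); q=P-[130,0,125]
    ^^^^^^^^^
ValueError: too many values to unpack (expected 4)
```

```bash
cat > mv.py <<'E'
# print tool-frame shift/turn (in units) from present pose to a world target, tool pointing down at yaw
from h import *
def plan(pos,rpy,frm=None):
    s=frm or env.state(); A=R.from_euler('xyz',s['ee_rot'],degrees=True); B=R.from_euler('xyz',rpy,degrees=True)
    print('from',np.round(s['ee_pos'],1),np.round(s['ee_rot'],2))
    print(' rot units',(A.inv()*B).as_rotvec(degrees=True)/30,' shift units BEFORE turn',A.inv().apply(np.array(pos)-s['ee_pos'])/500,' AFTER turn',B.inv().apply(np.array(pos)-s['ee_pos'])/500)
E
python3 - <<'E'
from fit import *; from mv import plan
import pickle
G=pickle.load(open('g0.pkl','rb')); ct=cam(G['top']); cs=cam(G['scene'])
T=lambda a:np.array(a,float)/3.5+[170,115]
S=lambda a:np.array(a,float)/2.7+[240,70]
p=[585.2,21.7,-.084,.055]
print('damper ctr, end, port',kw(p,[[-43.5,0,155],[30,0,155],[-45,0,143]]).round(1).tolist())
st=onz(ct,T([[128,332],[226,326],[230,424],[131,430]]),90); print('stand',st.round(1).tolist(),st.mean(0))
print('probe top',onz(ct,T([[163,377]]),158),onz(cs,S([[352,105]]),158))
print('jar',onz(ct,T([[102,102]]),110),'big',onz(ct,T([[162,532]]),190),'orange',onz(ct,T([[45,404]]),150))
g=grab('wrist'); print(np.round(g['T_tool_cam'],3).tolist(),g['vertical_fov'],g['k1'])
for y in (175.2,-4.8,85.2): plan([505,15,290],[180,0,y])
E
```

```text
damper ctr, end, port [[543.8, 25.2, 164.5], [616.9, 19.0, 160.5], [541.6, 25.4, 152.6]]
stand [[515.4, 378.8, 90.0], [518.7, 297.9, 90.0], [439.1, 295.7, 90.0], [435.5, 377.2, 90.0]] [477.17815887 337.40596798  90.        ]
probe top [[477.79219278 335.15279866 158.        ]] [[479.74788234 340.29639716 158.        ]]
jar [[701.83360896 394.3987591  110.        ]] big [[360.67716796 330.53341975 190.        ]] orange [[458.28876707 430.96158615 150.        ]]
[[-0.001, -0.972, -0.235, 65.307], [1.0, -0.001, 0.0, -0.073], [-0.001, -0.235, 0.972, -169.22], [0.0, 0.0, 0.0, 1.0]] 65.88945044713013 -0.051603038387579764
from [246.7 519.  213.3] [-179.93   -0.    154.57]
 rot units [-2.42029988e-03 -5.04992234e-04 -6.87695115e-01]  shift units BEFORE turn [-0.89931252 -0.68869433 -0.15249482]  AFTER turn [-0.59905512 -0.96121478 -0.15335144]
from [246.7 519.  213.3] [-179.93   -0.    154.57]
 rot units [-7.10010018e-04  3.40289819e-03  5.31230380e+00]  shift units BEFORE turn [-0.89931252 -0.68869433 -0.15249482]  AFTER turn [ 0.59905512  0.96121478 -0.15335144]
from [246.7 519.  213.3] [-179.93   -0.    154.57]
 rot units [-2.18858084e-03  1.43295283e-03  2.31230445e+00]  shift units BEFORE turn [-0.89931252 -0.68869433 -0.15249482]  AFTER turn [-0.96121478  0.59905512 -0.15335144]
```

Emit:
{"method": "send_rows", "body": {
  "motion": [
    {"tz":-0.08,"rz":-0.344,"gripper":-1},
    {"tz":-0.08,"rz":-0.344},
    {"tx":-0.0815,"ty":-0.054},
    {"tx":-0.0815,"ty":-0.054},
    {"tx":-0.0815,"ty":-0.054},
    {"tx":-0.0815,"ty":-0.054},
    {"tx":-0.0815,"ty":-0.054},
    {"tx":-0.0815,"ty":-0.054},
    {"tx":0},
    {"tx":0}
  ]
}}

```text
invalid input at $.motion[0]: expected keys tx, ty, tz, rx, ry, rz, gripper
```

```bash
python3 - <<'E'
from mv import *
import pickle
g=grab('wrist'); pickle.dump(g,open('g1.pkl','wb')); save(g,'w1.png'); 
c=cam(g); print(g['s']['ee_pos'],g['s']['ee_rot'],proj(c,[[477,337,158],[477,337,96]]))
plan([545,25,300],[180,0,175.2])
E
```

```text
[246.73911496 518.9856535  213.32428196] [-1.79926252e+02 -1.89274921e-03  1.54569142e+02] [[251.28243656 477.92903072]
 [260.85615245 423.47872384]]
from [246.8 519.1 213.4] [-179.94   -0.    154.57]
 rot units [-1.93966889e-03 -4.63327482e-04 -6.87580507e-01]  shift units BEFORE turn [-0.9629651  -0.63646601 -0.17249798]  AFTER turn [-0.6770824  -0.93474111 -0.17310346]
```

View pics/w1.png

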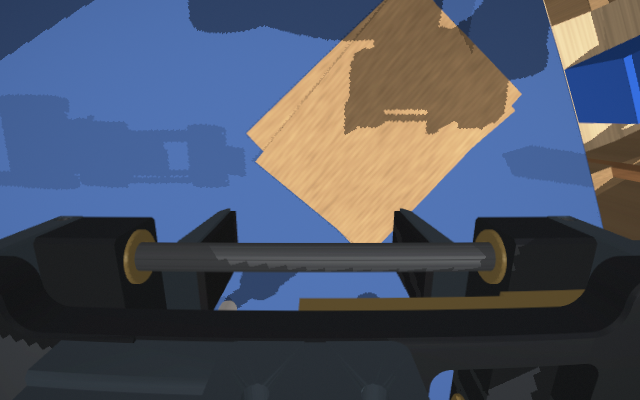

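The move was refused because every key is needed in each row. In the wrist view the gripper hides rows above 210, so objects must lie on the tool's +x side. I'll offset the viewpoint to allow for that.

Emit:
{"method": "send_rows", "body": {
  "motion": [
    {"tx":0,"ty":0,"tz":-0.08,"rx":0,"ry":0,"rz":-0.344,"gripper":-1},
    {"tx":0,"ty":0,"tz":-0.08,"rx":0,"ry":0,"rz":-0.344,"gripper":-1},
    {"tx":-0.081,"ty":-0.04,"tz":0,"rx":0,"ry":0,"rz":0,"gripper":-1},
    {"tx":-0.081,"ty":-0.04,"tz":0,"rx":0,"ry":0,"rz":0,"gripper":-1},
    {"tx":-0.081,"ty":-0.04,"tz":0,"rx":0,"ry":0,"rz":0,"gripper":-1},
    {"tx":-0.081,"ty":-0.04,"tz":0,"rx":0,"ry":0,"rz":0,"gripper":-1},
    {"tx":-0.081,"ty":-0.04,"tz":0,"rx":0,"ry":0,"rz":0,"gripper":-1},
    {"tx":-0.081,"ty":-0.04,"tz":0,"rx":0,"ry":0,"rz":0,"gripper":-1},
    {"tx":-0.081,"ty":-0.04,"tz":0,"rx":0,"ry":0,"rz":0,"gripper":-1},
    {"tx":-0.081,"ty":-0.04,"tz":0,"rx":0,"ry":0,"rz":0,"gripper":-1},
    {"tx":0,"ty":0,"tz":0,"rx":0,"ry":0,"rz":0,"gripper":-1},
    {"tx":0,"ty":0,"tz":0,"rx":0,"ry":0,"rz":0,"gripper":-1}
  ]
}}

```text
time_s: 1.7
ee_pos: [555.9, 333.0, 293.6]
ee_rot: [180.0, -0.1, 175.2]
force: [-1.7, 0.4, -0.4]
gripper_width: 91.3
gripper_force: 0.0
```

```bash
python3 - <<'E'
from mv import *
import pickle
g=grab('wrist'); pickle.dump(g,open('g1.pkl','wb')); save(g,'w2.png'); 
c=cam(g); print(g['s']['ee_pos'],g['s']['ee_rot'],proj(c,[[477,337,158],[477,337,96]]))
plan([625,10,330],[180,0,175.2])
E
```

```text
[555.91928537 332.97153642 293.60059146] [ 1.79996732e+02 -7.11088845e-02  1.75200546e+02] [[311.95114849 107.57591638]
 [312.38715558 110.09891811]]
from [555.6 333.3 293.9] [ 1.7999e+02 -5.0000e-02  1.7525e+02]
 rot units [ 0.00029794 -0.00154832  0.00172239]  shift units BEFORE turn [-0.19182912 -0.63291261 -0.07254811]  AFTER turn [-0.19245854 -0.63275062 -0.07229362]
```

View pics/w2.png

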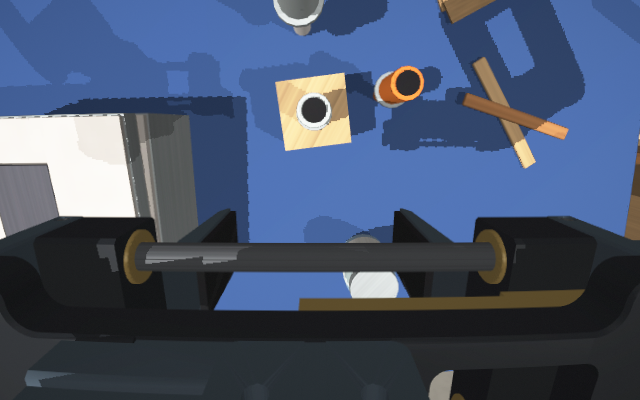

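The wrist view shows the probe head at about (314,110), close to the predicted (312,108). Next is the kiln view.

Emit:
{"method": "send_rows", "body": {
  "motion": [
    {"tx":-0.02,"ty":-0.08,"tz":-0.03,"rx":0,"ry":0,"rz":0,"gripper":1},
    {"tx":-0.02,"ty":-0.08,"tz":-0.03,"rx":0,"ry":0,"rz":0,"gripper":1},
    {"tx":-0.02,"ty":-0.08,"tz":-0.012,"rx":0,"ry":0,"rz":0,"gripper":1},
    {"tx":-0.02,"ty":-0.08,"tz":0,"rx":0,"ry":0,"rz":0,"gripper":1},
    {"tx":-0.03,"ty":-0.08,"tz":0,"rx":0,"ry":0,"rz":0,"gripper":1},
    {"tx":-0.03,"ty":-0.08,"tz":0,"rx":0,"ry":0,"rz":0,"gripper":1},
    {"tx":-0.03,"ty":-0.08,"tz":0,"rx":0,"ry":0,"rz":0,"gripper":1},
    {"tx":-0.02,"ty":-0.073,"tz":0,"rx":0,"ry":0,"rz":0,"gripper":1},
    {"tx":0,"ty":0,"tz":0,"rx":0,"ry":0,"rz":0,"gripper":1},
    {"tx":0,"ty":0,"tz":0,"rx":0,"ry":0,"rz":0,"gripper":1}
  ]
}}

```text
time_s: 3.0
ee_pos: [624.2, 10.9, 330.2]
ee_rot: [179.9, -0.0, 175.3]
force: [0.3, 0.5, -0.3]
gripper_width: 0.2
gripper_force: 0.0
```

```bash
python3 - <<'E'
from mv import *
from fit import kw
import pickle
g1=pickle.load(open('g1.pkl','rb')); print('probe',onz(cam(g1),[[314,110]],158))
g=grab('wrist'); pickle.dump(g,open('g2.pkl','wb'))
cv2.imwrite('pics/w3.png',cv2.resize(g['frame'][0:215,:,::-1],None,fx=1.25,fy=2.5,interpolation=cv2.INTER_CUBIC))
c=cam(g); print(g['s']['ee_pos'],g['s']['ee_rot'])
p=[585.2,21.7,-.084,.055]
print(proj(c,kw(p,[[-130,120,155],[-130,-120,155],[-83.5,35,155],[-83.5,-35,155],[-3.5,35,155],[-3.5,-35,155],[70.5,36,155],[70.5,-36,155]])).round(1).tolist())
E
```

```text
probe [[479.40490183 338.75593238 158.        ]]
[624.17576487  10.91542256 330.20418411] [ 1.79944169e+02 -6.41118214e-04  1.75285332e+02]
[[443.4, 17.5], [200.6, 16.9], [356.5, 65.9], [287.5, 65.8], [353.9, 144.7], [289.2, 144.7], [352.4, 209.4], [289.8, 209.4]]
```

View pics/w3.png

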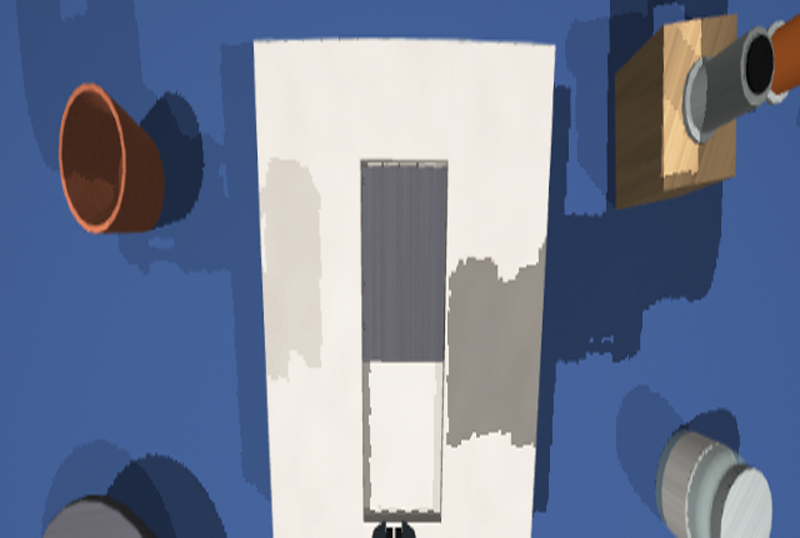

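The kiln view agrees with the prediction to about 1 px: plate front edge at crop row 166, plate back at 361, channel end at 521. I'll refit with all three views.

```bash
python3 - <<'E'
from fit import *; from mv import plan
import pickle
from scipy.optimize import least_squares
G=pickle.load(open('g0.pkl','rb')); ct=cam(G['top']); cs=cam(G['scene']); cw=cam(pickle.load(open('g2.pkl','rb')))
T=lambda a:np.array(a,float)/3.5+[170,115]-[.36,.36]
S=lambda a:np.array(a,float)/2.7+[240,70]-[.3,.3]
C=[[130,120,155],[130,-120,155],[-130,-120,155],[-130,120,155]]; ch=[[70.5,36,155],[70.5,-36,155]]
pl=lambda d:[[-85+d,35,155],[-85+d,-35,155],[-5+d,35,155],[-5+d,-35,155]]
ut=T([[420,56],[731,76],[714,411],[396,391],[526,138],[615,145],[514,337],[605,342],[519,233],[608,238]])
us=S([[442,325],[250,490],[35,310],[230,183],[322,340],[198,249],[145,285],[263,297],[210,333]])
uw=np.array([[203.2,16.4],[443.2,18],[352.8,208.4],[290.4,208.4],[357.6,66.4],[288.8,66.4],[354.4,144.4],[289.6,144.4]])-[.1,.3]
def res(v,lam=1):
    p=v[:4];d=v[4]
    a=proj(ct,kw(p,C+ch+pl(d)))-ut-v[5:7]; b=proj(cs,kw(p,C+ch[:1]+pl(d)))-us-v[7:9]
    w=proj(cw,kw(p,C[2:]+ch+pl(d)))-uw-v[9:11]
    return np.r_[a.ravel(),b.ravel(),w.ravel(),v[5:9]/1,v[9:11]/2]
r=least_squares(res,[585,21,-.08,0.05,2]+[0]*6,x_scale=[10,10,.01,.01,1]+[1]*6,loss='soft_l1')
v=r.x; J=np.linalg.inv(r.jac.T@r.jac); print(v.round(4),np.sqrt(np.diag(J)).round(4)); print(res(v)[38:54].reshape(-1,2).round(1).tolist())
p=v[:4]; A=kw(p,[[-45+v[4],0,155],[30,0,155],[-45,0,143],[-65,0,155]]); print(A.round(1).tolist())
plan(A[0]+[-15,0,20],[180,0,180+np.degrees(p[2])])
E
```

```text
[ 5.849359e+02  2.259030e+01 -8.690000e-02  4.360000e-02  2.193300e+00
  7.100000e-03 -5.513000e-01 -3.415000e-01 -2.615000e-01  1.250000e-01
  3.539000e-01] [1.5319 1.5261 0.0031 0.006  0.6791 0.607  0.6247 0.6679 0.5651 1.405
 1.4589]
[[-0.4, 0.1], [0.3, -0.1], [0.1, 0.2], [-0.0, 0.1], [-0.4, -0.1], [-0.0, -0.4], [0.0, 0.2], [0.5, -0.0]]
[[543.8, 26.2, 162.5], [616.2, 19.9, 159.3], [541.1, 26.4, 150.6], [521.7, 28.1, 163.5]]
from [624.2  11.1 330.2] [1.7995e+02 1.0000e-02 1.7532e+02]
 rot units [0.0015151  0.00032096 0.00990262]  shift units BEFORE turn [0.19280766 0.01415466 0.29543421]  AFTER turn [0.19282941 0.01338927 0.29545569]
```

Emit:
{"method": "send_rows", "body": {
  "motion": [
    {"tx":0.041,"ty":0.004,"tz":0.074,"rx":0,"ry":0,"rz":0.01,"gripper":1},
    {"tx":0.041,"ty":0.004,"tz":0.074,"rx":0,"ry":0,"rz":0,"gripper":1},
    {"tx":0.041,"ty":0.004,"tz":0.074,"rx":0,"ry":0,"rz":0,"gripper":1},
    {"tx":0.04,"ty":0.004,"tz":0.074,"rx":0,"ry":0,"rz":0,"gripper":1},
    {"tx":0,"ty":0,"tz":0,"rx":0,"ry":0.083,"rz":0,"gripper":1},
    {"tx":0,"ty":0,"tz":0,"rx":0,"ry":0,"rz":0,"gripper":1},
    {"tx":0,"ty":0,"tz":0,"rx":0,"ry":0,"rz":0,"gripper":1},
    {"tx":0,"ty":0,"tz":0,"rx":0,"ry":0,"rz":0,"gripper":1}
  ]
}}

```text
time_s: 4.05
ee_pos: [544.6, 24.9, 182.6]
ee_rot: [180.0, -2.4, 174.9]
force: [0.3, -0.6, -0.2]
gripper_width: 0.7
gripper_force: 0.0
```

```bash
python3 -c "
from h import *
for i in range(3): s=env.state();print(s['ee_pos'],s['ee_rot'],s['force'])"
```

```text
[544.56653944  24.92295019 182.63505732] [179.9834173   -2.39089614 174.93880428] [ 0.25884578 -0.62909025 -0.23885442]
[544.56653944  24.92295019 182.63505732] [179.9834173   -2.39089614 174.93880428] [ 0.25884578 -0.62909025 -0.23885442]
[544.56653944  24.92295019 182.63505732] [179.9834173   -2.39089614 174.93880428] [ 0.25884578 -0.62909025 -0.23885442]
```

Emit:
{"method": "send_rows", "body": {
  "motion": [
    {"tx":0,"ty":0,"tz":0.012,"rx":0,"ry":0,"rz":0,"gripper":1},
    {"tx":0,"ty":0,"tz":0.012,"rx":0,"ry":0,"rz":0,"gripper":1},
    {"tx":0,"ty":0,"tz":0.004,"rx":0,"ry":0,"rz":0,"gripper":1},
    {"tx":0,"ty":0,"tz":0.002,"rx":0,"ry":0,"rz":0,"gripper":1},
    {"tx":0,"ty":0,"tz":0,"rx":0,"ry":0,"rz":0,"gripper":1},
    {"tx":0,"ty":0,"tz":0,"rx":0,"ry":0,"rz":0,"gripper":1}
  ]
}}

```text
time_s: 4.8
ee_pos: [543.7, 24.6, 167.1]
ee_rot: [180.0, -2.5, 174.9]
force: [0.1, 0.0, 0.6]
gripper_width: 0.4
gripper_force: 0.0
```

Emit:
{"method": "send_rows", "body": {
  "motion": [
    {"tx":0,"ty":0,"tz":0.002,"rx":0,"ry":0,"rz":0,"gripper":1},
    {"tx":0,"ty":0,"tz":0.002,"rx":0,"ry":0,"rz":0,"gripper":1},
    {"tx":0,"ty":0,"tz":0,"rx":0,"ry":0,"rz":0,"gripper":1}
  ]
}}

```text
time_s: 5.18
ee_pos: [543.4, 24.7, 164.9]
ee_rot: [180.0, -2.5, 174.9]
force: [-0.5, 0.6, -0.0]
gripper_width: 0.6
gripper_force: 0.0
```

Emit:
{"method": "send_rows", "body": {
  "motion": [
    {"tx":0,"ty":0,"tz":0.002,"rx":0,"ry":0,"rz":0,"gripper":1},
    {"tx":0,"ty":0,"tz":0,"rx":0,"ry":0,"rz":0,"gripper":1}
  ]
}}

```text
time_s: 5.42
ee_pos: [543.5, 24.7, 164.1]
ee_rot: [180.0, -2.5, 174.9]
force: [-0.6, 0.1, 1.7]
gripper_width: 0.6
gripper_force: 0.6
```

Emit:
{"method": "send_rows", "body": {
  "motion": [
    {"tx":0,"ty":0,"tz":0.001,"rx":0,"ry":0,"rz":0,"gripper":1},
    {"tx":0,"ty":0,"tz":0,"rx":0,"ry":0,"rz":0,"gripper":1}
  ]
}}

```text
time_s: 5.68
ee_pos: [543.5, 24.7, 163.8]
ee_rot: [180.0, -2.5, 174.9]
force: [-0.5, -0.0, 2.1]
gripper_width: 0.8
gripper_force: 1.6
```

Emit:
{"method": "send_rows", "body": {
  "motion": [
    {"tx":0,"ty":0,"tz":0.001,"rx":0,"ry":0,"rz":0,"gripper":1},
    {"tx":0,"ty":0,"tz":0,"rx":0,"ry":0,"rz":0,"gripper":1}
  ]
}}

```text
time_s: 5.92
ee_pos: [543.5, 24.7, 163.4]
ee_rot: [180.0, -2.5, 174.9]
force: [-1.7, -0.4, 6.2]
gripper_width: 0.6
gripper_force: 2.6
```

Emit:
{"method": "send_rows", "body": {
  "motion": [
    {"tx":0,"ty":0,"tz":0.0008,"rx":0,"ry":0,"rz":0,"gripper":1},
    {"tx":0,"ty":0,"tz":0,"rx":0,"ry":0,"rz":0,"gripper":1}
  ]
}}

```text
time_s: 6.18
ee_pos: [543.5, 24.7, 163.2]
ee_rot: [180.0, -2.4, 174.9]
force: [-2.2, -0.3, 6.7]
gripper_width: 0.3
gripper_force: 3.1
```

Emit:
{"method": "send_rows", "body": {
  "motion": [
    {"tx":-0.003,"ty":0,"tz":0,"rx":0,"ry":0,"rz":0,"gripper":1},
    {"tx":-0.003,"ty":0,"tz":0,"rx":0,"ry":0,"rz":0,"gripper":1},
    {"tx":-0.003,"ty":0,"tz":0,"rx":0,"ry":0,"rz":0,"gripper":1}
  ]
}}

```text
time_s: 6.55
ee_pos: [546.7, 24.4, 162.9]
ee_rot: [180.0, -2.6, 174.9]
force: [-2.9, -0.1, 7.5]
gripper_width: -0.1
gripper_force: 3.5
```

Emit:
{"method": "send_rows", "body": {
  "motion": [
    {"tx":-0.003,"ty":0,"tz":0.0008,"rx":0,"ry":0,"rz":0,"gripper":1},
    {"tx":-0.004,"ty":0,"tz":0.0002,"rx":0,"ry":0,"rz":0,"gripper":1},
    {"tx":-0.004,"ty":0,"tz":0,"rx":0,"ry":0,"rz":0,"gripper":1}
  ]
}}

```text
time_s: 6.92
ee_pos: [552.3, 23.9, 162.4]
ee_rot: [180.0, -2.6, 174.9]
force: [-3.0, 0.2, 8.5]
gripper_width: 0.2
gripper_force: 4.1
```

```bash
python3 - <<'E'
from h import *
g=grab('top'); cv2.imwrite('pics/t2.png',cv2.resize(g['frame'][140:230,285:385,::-1],None,fx=6,fy=6,interpolation=cv2.INTER_CUBIC)); s=env.state(); print(s['force'],s['ee_pos'])
E
```

```text
[-3.00814275  0.54674224  9.12165588] [552.66421645  23.85975836 162.40532553]
```

View pics/t2.png

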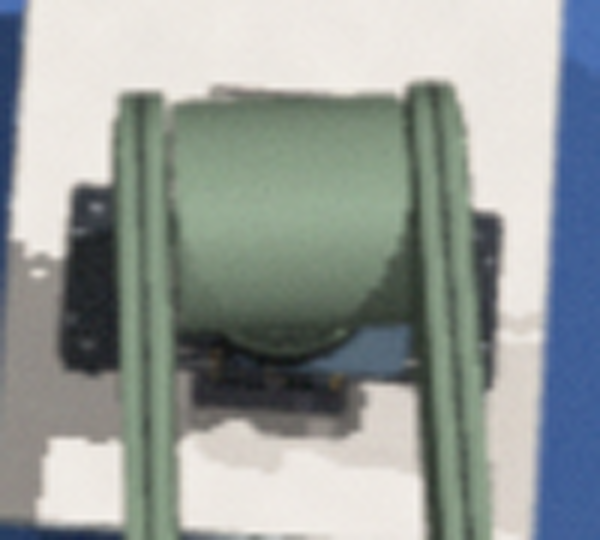

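The arm hides the plate in this view. The wrist camera can show the plate's front edge, so I'll find it numerically.

```bash
cat > edge.py <<'E'
from fit import *
p=[584.9,22.6,-.0869,.050]
g=grab('wrist'); c=cam(g); im=g['frame'].astype(float).mean(2)
xs=np.arange(-100,40,4)
for y in (-25,0,25):
    uv=proj(c,kw(p,[[x,y,152] for x in xs])).round().astype(int)
    print(y,[(int(x),int(im[v,u])) for x,(u,v) in zip(xs,uv) if 0<=u<640 and 0<=v<400])
print(g['s']['force'],g['s']['ee_pos'])
E
python3 edge.py
```

```text
-25 [(-100, 199), (-96, 201), (-92, 173), (-88, 172), (-84, 85), (-80, 114), (-76, 86), (-72, 33), (-68, 35), (-64, 34), (-60, 32), (-56, 33), (-52, 33), (-48, 33), (-44, 14), (-40, 12), (-36, 13), (-32, 17), (-28, 21), (-24, 19), (-20, 16), (-16, 19), (-12, 18), (-8, 16), (-4, 18), (0, 17), (4, 16), (8, 40), (12, 45), (16, 46), (20, 14), (24, 13), (28, 13), (32, 15), (36, 13)]
0 [(-100, 171), (-96, 173), (-92, 172), (-88, 172), (-84, 86), (-80, 86), (-76, 86), (-72, 35), (-68, 36), (-64, 35), (-60, 34), (-56, 35), (-52, 35), (-48, 11), (-44, 14), (-40, 11), (-36, 12), (-32, 11), (-28, 30), (-24, 36), (-20, 36), (-16, 37), (-12, 34), (-8, 19), (-4, 18), (0, 18), (4, 17), (8, 38), (12, 45), (16, 44), (20, 12), (24, 10), (28, 13), (32, 12), (36, 13)]
25 [(-100, 201), (-96, 172), (-92, 172), (-88, 171), (-84, 86), (-80, 112), (-76, 85), (-72, 35), (-68, 35), (-64, 34), (-60, 34), (-56, 34), (-52, 34), (-48, 34), (-44, 13), (-40, 14), (-36, 15), (-32, 15), (-28, 20), (-24, 25), (-20, 25), (-16, 25), (-12, 26), (-8, 17), (-4, 16), (0, 15), (4, 16), (8, 45), (12, 45), (16, 45), (20, 13), (24, 13), (28, 12), (32, 12), (36, 13)]
[-3.00814275  0.54674224  9.12165588] [552.66421645  23.85975836 162.40532553]
```

The plate's front edge is now at kiln x ≈ -73.5, so the plate is moving with the fingers. Continuing the slide.

Emit:
{"method": "send_rows", "body": {
  "motion": [
    {"tx":-0.005,"ty":0,"tz":0,"rx":0,"ry":0,"rz":0,"gripper":1},
    {"tx":-0.005,"ty":0,"tz":0,"rx":0,"ry":0,"rz":0,"gripper":1},
    {"tx":-0.005,"ty":0,"tz":0,"rx":0,"ry":0,"rz":0,"gripper":1},
    {"tx":-0.005,"ty":0,"tz":0,"rx":0,"ry":0,"rz":0,"gripper":1},
    {"tx":-0.005,"ty":0,"tz":0,"rx":0,"ry":0,"rz":0,"gripper":1},
    {"tx":-0.005,"ty":0,"tz":0,"rx":0,"ry":0,"rz":0,"gripper":1}
  ]
}}

```text
time_s: 7.78
ee_pos: [567.2, 22.6, 161.7]
ee_rot: [180.0, -2.6, 174.9]
force: [-3.6, 0.7, 8.4]
gripper_width: 0.2
gripper_force: 3.9
```

Emit:
{"method": "send_rows", "body": {
  "motion": [
    {"tx":-0.005,"ty":0,"tz":0.0002,"rx":0,"ry":0,"rz":0,"gripper":1},
    {"tx":-0.005,"ty":0,"tz":0,"rx":0,"ry":0,"rz":0,"gripper":1},
    {"tx":-0.005,"ty":0,"tz":0.0002,"rx":0,"ry":0,"rz":0,"gripper":1},
    {"tx":-0.005,"ty":0,"tz":0,"rx":0,"ry":0,"rz":0,"gripper":1},
    {"tx":-0.005,"ty":0,"tz":0.0002,"rx":0,"ry":0,"rz":0,"gripper":1},
    {"tx":-0.005,"ty":0,"tz":0,"rx":0,"ry":0,"rz":0,"gripper":1},
    {"tx":-0.005,"ty":0,"tz":0,"rx":0,"ry":0,"rz":0,"gripper":1},
    {"tx":-0.005,"ty":0,"tz":0,"rx":0,"ry":0,"rz":0,"gripper":1}
  ]
}}

```text
time_s: 8.78
ee_pos: [587.1, 20.9, 160.6]
ee_rot: [180.0, -2.6, 174.9]
force: [-2.9, 0.5, 8.0]
gripper_width: 0.6
gripper_force: 4.0
```

Emit:
{"method": "send_rows", "body": {
  "motion": [
    {"tx":-0.005,"ty":0,"tz":0.0002,"rx":0,"ry":0,"rz":0,"gripper":1},
    {"tx":-0.005,"ty":0,"tz":0,"rx":0,"ry":0,"rz":0,"gripper":1},
    {"tx":-0.005,"ty":0,"tz":0.0002,"rx":0,"ry":0,"rz":0,"gripper":1},
    {"tx":-0.005,"ty":0,"tz":0,"rx":0,"ry":0,"rz":0,"gripper":1},
    {"tx":-0.005,"ty":0,"tz":0,"rx":0,"ry":0,"rz":0,"gripper":1},
    {"tx":-0.005,"ty":0,"tz":0,"rx":0,"ry":0,"rz":0,"gripper":1}
  ]
}}

```text
time_s: 9.52
ee_pos: [602.1, 19.6, 159.9]
ee_rot: [180.0, -2.6, 174.9]
force: [-3.2, 0.8, 8.4]
gripper_width: 0.2
gripper_force: 4.0
```

```bash
python3 edge.py | cut -c1-420
```

```text
-25 [(-100, 198), (-96, 201), (-92, 202), (-88, 203), (-84, 80), (-80, 203), (-76, 204), (-72, 204), (-68, 206), (-64, 206), (-60, 208), (-56, 208), (-52, 209), (-48, 209), (-44, 180), (-40, 180), (-36, 89), (-32, 118), (-28, 117), (-24, 34), (-20, 35), (-16, 37), (-12, 35), (-8, 34), (-4, 35), (0, 35), (4, 25), (8, 16), (12, 14), (16, 15), (20, 21), (24, 17), (28, 19), (32, 18), (36, 20)]
0 [(-100, 199), (-96, 202), (-92, 202), (-88, 203), (-84, 87), (-80, 205), (-76, 204), (-72, 203), (-68, 205), (-64, 205), (-60, 165), (-56, 87), (-52, 88), (-48, 87), (-44, 87), (-40, 89), (-36, 88), (-32, 72), (-28, 89), (-24, 36), (-20, 36), (-16, 37), (-12, 35), (-8, 36), (-4, 36), (0, 35), (4, 13), (8, 9), (12, 12), (16, 10), (20, 13), (24, 36), (28, 38), (32, 39), (36, 34)]
25 [(-100, 201), (-96, 200), (-92, 200), (-88, 200), (-84, 87), (-80, 204), (-76, 202), (-72, 202), (-68, 203), (-64, 203), (-60, 205), (-56, 206), (-52, 207), (-48, 207), (-44, 180), (-40, 180), (-36, 179), (-32, 89), (-28, 89), (-24, 35), (-20, 35), (-16, 36), (-12, 36), (-8, 36), (-4, 36), (0, 37), (4, 35), (8, 15), (12, 17), (16, 14), (20, 19), (24, 28), (28, 27), (32, 26), (36, 26)]
[-3.17423881  0.8370216   8.40693875] [602.07095428  19.61606246 159.86304034]
```

Emit:
{"method": "send_rows", "body": {
  "motion": [
    {"tx":-0.005,"ty":0,"tz":0.0002,"rx":0,"ry":0,"rz":0,"gripper":1},
    {"tx":-0.005,"ty":0,"tz":0,"rx":0,"ry":0,"rz":0,"gripper":1},
    {"tx":-0.005,"ty":0,"tz":0.0002,"rx":0,"ry":0,"rz":0,"gripper":1},
    {"tx":-0.005,"ty":0,"tz":0,"rx":0,"ry":0,"rz":0,"gripper":1}
  ]
}}

```text
time_s: 10.07
ee_pos: [612.1, 18.7, 159.3]
ee_rot: [180.0, -2.6, 174.9]
force: [-3.4, 0.2, 8.7]
gripper_width: 0.4
gripper_force: 4.1
```

Emit:
{"method": "send_rows", "body": {
  "motion": [
    {"tx":-0.003,"ty":0,"tz":0.0002,"rx":0,"ry":0,"rz":0,"gripper":1},
    {"tx":-0.003,"ty":0,"tz":0,"rx":0,"ry":0,"rz":0,"gripper":1}
  ]
}}

```text
time_s: 10.32
ee_pos: [615.1, 18.5, 159.1]
ee_rot: [180.0, -2.6, 174.9]
force: [-3.6, 0.5, 9.2]
gripper_width: 0.6
gripper_force: 4.1
```

Emit:
{"method": "send_rows", "body": {
  "motion": [
    {"tx":-0.002,"ty":0,"tz":0,"rx":0,"ry":0,"rz":0,"gripper":1},
    {"tx":-0.002,"ty":0,"tz":0,"rx":0,"ry":0,"rz":0,"gripper":1}
  ]
}}

```text
time_s: 10.58
ee_pos: [616.2, 18.4, 158.9]
ee_rot: [180.0, -2.7, 174.9]
force: [-7.1, 0.6, 10.5]
gripper_width: 0.2
gripper_force: 4.6
```

The stop is reached: fx rose to -7 N, for a total of about 13 N. I'll lift off and look at the port.

Emit:
{"method": "send_rows", "body": {
  "motion": [
    {"tx":0,"ty":0,"tz":-0.004,"rx":0,"ry":0,"rz":0,"gripper":1},
    {"tx":0,"ty":0,"tz":-0.03,"rx":0,"ry":0,"rz":0,"gripper":1},
    {"tx":0,"ty":0,"tz":-0.1,"rx":0,"ry":0,"rz":0,"gripper":1},
    {"tx":0,"ty":0,"tz":-0.1,"rx":0,"ry":-0.083,"rz":0,"gripper":1},
    {"tx":0,"ty":0,"tz":-0.1,"rx":0,"ry":0,"rz":0,"gripper":1},
    {"tx":0,"ty":0,"tz":0,"rx":0,"ry":0,"rz":0,"gripper":1},
    {"tx":0,"ty":0,"tz":0,"rx":0,"ry":0,"rz":0,"gripper":1}
  ]
}}

```text
time_s: 11.45
ee_pos: [622.8, 17.5, 324.3]
ee_rot: [180.0, -0.0, 174.9]
force: [-0.4, 0.2, -1.0]
gripper_width: 0.3
gripper_force: 0.0
```

```bash
python3 - <<'E'
from fit import *; from mv import plan
g=grab('wrist'); c=cam(g); p=[584.9,22.6,-.0869,.054]
u0,v0,k=270,50,7
a=cv2.resize(g['frame'][v0:v0+85,u0:u0+110,::-1],None,fx=k,fy=k,interpolation=cv2.INTER_CUBIC); cv2.imwrite('pics/w4.png',a)
im=g['frame'].mean(2)
th=np.linspace(0,2*np.pi,60,endpoint=False)
pt=kw(p,[[-45,0,143]]); print('port',pt,proj(c,pt), 'front lid',proj(c,kw(p,[[-130,-120,155],[-130,120,155]])))
print('crop pred', ((proj(c,kw(p,[[-45,0,143],[-85.5,36,155],[-85.5,-36,155],[-10,35,155],[-10,-35,155]]))-[u0,v0])*k).round(0).tolist())
print(g['s']['ee_pos'],g['s']['ee_rot'])
plan([479,338.5,300],[180,0,175]); np.save('w4s.npy',g,allow_pickle=True)
E
```

```text
port [[541.29179146  26.3991213  152.41917035]] [[316.16404272 106.13650655]] front lid [[192.56676706  17.49730893]
 [439.4673752   16.72906041]]
crop pred [[323.0, 393.0], [576.0, 100.0], [70.0, 102.0], [555.0, 632.0], [93.0, 634.0]]
[622.83028143  17.50961456 324.34193897] [ 1.79999667e+02 -3.61418683e-02  1.74906260e+02]
from [622.5  17.5 323.4] [-1.7999e+02 -1.4000e-01  1.7491e+02]
 rot units [-0.00043287 -0.00475352 -0.00302463]  shift units BEFORE turn [0.34280972 0.61396895 0.04755285]  AFTER turn [0.34195442 0.61450048 0.0468399 ]
```

View pics/w4.png

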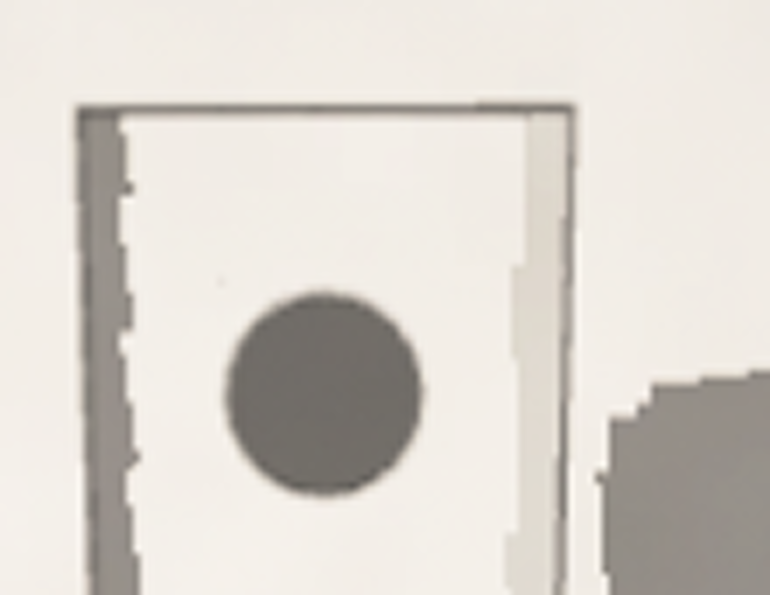

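The port centre is at crop (324,393), against a predicted (323,393), so it is at world (541.3, 26.5, 152.4). Next I'll fetch the probe.

Emit:
{"method": "send_rows", "body": {
  "motion": [
    {"tx":0.043,"ty":0.077,"tz":0,"rx":0,"ry":0,"rz":0,"gripper":-1},
    {"tx":0.043,"ty":0.077,"tz":0,"rx":0,"ry":0,"rz":0,"gripper":-1},
    {"tx":0.043,"ty":0.077,"tz":0,"rx":0,"ry":0,"rz":0,"gripper":-1},
    {"tx":0.043,"ty":0.077,"tz":0,"rx":0,"ry":0,"rz":0,"gripper":-1},
    {"tx":0.043,"ty":0.077,"tz":0,"rx":0,"ry":0,"rz":0,"gripper":-1},
    {"tx":0.043,"ty":0.077,"tz":0.02,"rx":0,"ry":0,"rz":0,"gripper":-1},
    {"tx":0.043,"ty":0.077,"tz":0.05,"rx":0,"ry":0,"rz":0,"gripper":-1},
    {"tx":0.042,"ty":0.076,"tz":0.05,"rx":0,"ry":0,"rz":0,"gripper":-1},
    {"tx":0,"ty":0,"tz":0.1,"rx":0,"ry":0,"rz":0,"gripper":-1},
    {"tx":0,"ty":0,"tz":0.06,"rx":0,"ry":0,"rz":0,"gripper":-1},
    {"tx":0,"ty":0,"tz":0,"rx":0,"ry":0,"rz":0,"gripper":-1},
    {"tx":0,"ty":0,"tz":0,"rx":0,"ry":0,"rz":0,"gripper":-1}
  ]
}}

```text
time_s: 13.0
ee_pos: [479.9, 339.3, 185.5]
ee_rot: [180.0, 0.0, 174.9]
force: [-0.7, -0.2, -0.0]
gripper_width: 91.0
gripper_force: 0.0
```

```bash
python3 -c "
from mv import *
plan([479.4,338.8,120],[180,0,175])"
```

```text
from [479.9 339.3 185.5] [1.7997e+02 3.0000e-02 1.7490e+02]
 rot units [ 0.00110482  0.00115931 -0.00330656]  shift units BEFORE turn [ 0.00104198 -0.00112124  0.13095047]  AFTER turn [ 0.00096437 -0.00104375  0.13095171]
```

Emit:
{"method": "send_rows", "body": {
  "motion": [
    {"tx":0.001,"ty":-0.001,"tz":0.05,"rx":0,"ry":0,"rz":0,"gripper":-1},
    {"tx":0,"ty":0,"tz":0.05,"rx":0,"ry":0,"rz":0,"gripper":-1},
    {"tx":0,"ty":0,"tz":0.031,"rx":0,"ry":0,"rz":0,"gripper":-1},
    {"tx":0,"ty":0,"tz":0,"rx":0,"ry":0,"rz":0,"gripper":0},
    {"tx":0,"ty":0,"tz":0,"rx":0,"ry":0,"rz":0,"gripper":1},
    {"tx":0,"ty":0,"tz":0,"rx":0,"ry":0,"rz":0,"gripper":1},
    {"tx":0,"ty":0,"tz":0,"rx":0,"ry":0,"rz":0,"gripper":1},
    {"tx":0,"ty":0,"tz":0,"rx":0,"ry":0,"rz":0,"gripper":1},
    {"tx":0,"ty":0,"tz":0,"rx":0,"ry":0,"rz":0,"gripper":1}
  ],
  "grip_force": 25
}}

```text
time_s: 14.12
ee_pos: [478.9, 338.6, 119.5]
ee_rot: [-180.0, 0.0, 174.9]
force: [-0.3, -3.3, 2.6]
gripper_width: 34.2
gripper_force: 1.5
```

Emit:
{"method": "send_rows", "body": {
  "motion": [
    {"tx":0,"ty":0,"tz":0,"rx":0,"ry":0,"rz":0,"gripper":1},
    {"tx":0,"ty":0,"tz":0,"rx":0,"ry":0,"rz":0,"gripper":1},
    {"tx":0,"ty":0,"tz":-0.02,"rx":0,"ry":0,"rz":0,"gripper":1},
    {"tx":0,"ty":0,"tz":-0.04,"rx":0,"ry":0,"rz":0,"gripper":1},
    {"tx":0,"ty":0,"tz":-0.05,"rx":0,"ry":0,"rz":0,"gripper":1},
    {"tx":0,"ty":0,"tz":-0.06,"rx":0,"ry":0,"rz":0,"gripper":1},
    {"tx":0,"ty":0,"tz":-0.06,"rx":0,"ry":0,"rz":0,"gripper":1},
    {"tx":0,"ty":0,"tz":-0.06,"rx":0,"ry":0,"rz":0,"gripper":1},
    {"tx":0,"ty":0,"tz":-0.05,"rx":0,"ry":0,"rz":0,"gripper":1},
    {"tx":0,"ty":0,"tz":0,"rx":0,"ry":0,"rz":0,"gripper":1},
    {"tx":0,"ty":0,"tz":0,"rx":0,"ry":0,"rz":0,"gripper":1}
  ]
}}

```text
time_s: 15.5
ee_pos: [478.3, 338.3, 288.2]
ee_rot: [-179.9, -0.1, 174.9]
force: [-0.7, -0.5, -3.5]
gripper_width: 33.5
gripper_force: 25.0
```

```bash
python3 -c "
from mv import *
plan([478.9+541.3-479.4,338.6+26.5-338.8,290],[180,0,175]); s=env.state(); print(s['force'],s['gripper_width'])
g=env.grab_frame('scene'); cv2.imwrite('pics/s5.png',g['frame'][40:260,220:520,::-1].repeat(2,0).repeat(2,1))"
```

```text
from [478.3 338.3 288.2] [-1.7993e+02 -1.0000e-01  1.7491e+02]
 rot units [-0.0024096  -0.00323727 -0.00285677]  shift units BEFORE turn [-0.17977266 -0.61041205 -0.00313005]  AFTER turn [-0.17886511 -0.61067603 -0.0035964 ]
[-0.69392265 -0.47371244 -3.45415381] 33.49364441168964
```

View pics/s5.png

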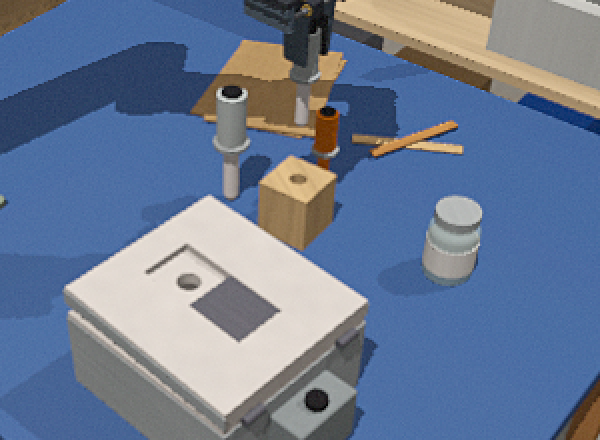

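The picture shows the probe held upright at about (303,95), the stand empty, the damper open and the port uncovered. Carrying it over.

Emit:
{"method": "send_rows", "body": {
  "motion": [
    {"tx":-0.01,"ty":-0.04,"tz":-0.02,"rx":0,"ry":0,"rz":0,"gripper":1},
    {"tx":-0.02,"ty":-0.07,"tz":0,"rx":0,"ry":0,"rz":0,"gripper":1},
    {"tx":-0.02,"ty":-0.07,"tz":0,"rx":0,"ry":0,"rz":0,"gripper":1},
    {"tx":-0.025,"ty":-0.08,"tz":0,"rx":0,"ry":0,"rz":0,"gripper":1},
    {"tx":-0.025,"ty":-0.08,"tz":0,"rx":0,"ry":0,"rz":0,"gripper":1},
    {"tx":-0.025,"ty":-0.08,"tz":0,"rx":0,"ry":0,"rz":0,"gripper":1},
    {"tx":-0.02,"ty":-0.07,"tz":0,"rx":0,"ry":0,"rz":0,"gripper":1},
    {"tx":-0.02,"ty":-0.07,"tz":0,"rx":0,"ry":0,"rz":0,"gripper":1},
    {"tx":-0.014,"ty":-0.051,"tz":0,"rx":0,"ry":0,"rz":0,"gripper":1},
    {"tx":0,"ty":0,"tz":0,"rx":0,"ry":0,"rz":0,"gripper":1},
    {"tx":0,"ty":0,"tz":0,"rx":0,"ry":0,"rz":0,"gripper":1},
    {"tx":0,"ty":0,"tz":0,"rx":0,"ry":0,"rz":0,"gripper":1}
  ]
}}

```text
time_s: 17.05
ee_pos: [540.7, 27.0, 299.5]
ee_rot: [180.0, -0.0, 175.0]
force: [0.9, -0.5, -2.0]
gripper_width: 33.2
gripper_force: 25.0
```

```bash
python3 -c "
from mv import *
plan([540.8,26.3,197],[180,0,175]); s=env.state(); print(s['force'],s['gripper_width'])"
```

```text
from [540.7  27.  299.5] [ 1.7998e+02 -1.0000e-02  1.7497e+02]
 rot units [ 0.00058066 -0.00023627 -0.00112116]  shift units BEFORE turn [-0.00044507 -0.00145746  0.20491491]  AFTER turn [-0.00041888 -0.00139542  0.2049154 ]
[ 0.86558806 -0.5212328  -1.97764409] 33.16923397974832
```

Emit:
{"method": "send_rows", "body": {
  "motion": [
    {"tx":0,"ty":-0.001,"tz":0.03,"rx":0,"ry":0,"rz":0,"gripper":1},
    {"tx":0,"ty":0,"tz":0.03,"rx":0,"ry":0,"rz":0,"gripper":1},
    {"tx":0,"ty":0,"tz":0.02,"rx":0,"ry":0,"rz":0,"gripper":1},
    {"tx":0,"ty":0,"tz":0.01,"rx":0,"ry":0,"rz":0,"gripper":1},
    {"tx":0,"ty":0,"tz":0.01,"rx":0,"ry":0,"rz":0,"gripper":1},
    {"tx":0,"ty":0,"tz":0,"rx":0,"ry":0,"rz":0,"gripper":1}
  ]
}}

```text
time_s: 17.8
ee_pos: [540.9, 25.9, 249.2]
ee_rot: [180.0, -0.0, 174.9]
force: [0.9, -0.6, -2.8]
gripper_width: 33.5
gripper_force: 25.0
```

Emit:
{"method": "send_rows", "body": {
  "motion": [
    {"tx":0,"ty":0,"tz":0.02,"rx":0,"ry":0,"rz":0,"gripper":1},
    {"tx":0,"ty":0,"tz":0.025,"rx":0,"ry":0,"rz":0,"gripper":1},
    {"tx":0,"ty":0,"tz":0.025,"rx":0,"ry":0,"rz":0,"gripper":1},
    {"tx":0,"ty":0,"tz":0.02,"rx":0,"ry":0,"rz":0,"gripper":1},
    {"tx":0,"ty":0,"tz":0.01,"rx":0,"ry":0,"rz":0,"gripper":1},
    {"tx":0,"ty":0,"tz":0,"rx":0,"ry":0,"rz":0,"gripper":1},
    {"tx":0,"ty":0,"tz":0,"rx":0,"ry":0,"rz":0,"gripper":1}
  ]
}}

```text
time_s: 18.68
ee_pos: [541.2, 25.9, 199.8]
ee_rot: [180.0, 0.1, 174.9]
force: [0.6, -0.3, -2.1]
gripper_width: 33.9
gripper_force: 25.0
```

Emit:
{"method": "send_rows", "body": {
  "motion": [
    {"tx":0,"ty":0,"tz":0.01,"rx":0,"ry":0,"rz":0,"gripper":1},
    {"tx":0,"ty":0,"tz":0.01,"rx":0,"ry":0,"rz":0,"gripper":1},
    {"tx":0,"ty":0,"tz":0.006,"rx":0,"ry":0,"rz":0,"gripper":1},
    {"tx":0,"ty":0,"tz":0.002,"rx":0,"ry":0,"rz":0,"gripper":1},
    {"tx":0,"ty":0,"tz":0,"rx":0,"ry":0,"rz":0,"gripper":1}
  ]
}}

```text
time_s: 19.3
ee_pos: [540.9, 25.9, 185.4]
ee_rot: [180.0, 0.0, 174.9]
force: [-0.2, -0.3, -2.0]
gripper_width: 32.9
gripper_force: 25.0
```

Emit:
{"method": "send_rows", "body": {
  "motion": [
    {"tx":0,"ty":0,"tz":0.002,"rx":0,"ry":0,"rz":0,"gripper":1},
    {"tx":0,"ty":0,"tz":0.002,"rx":0,"ry":0,"rz":0,"gripper":1},
    {"tx":0,"ty":0,"tz":0,"rx":0,"ry":0,"rz":0,"gripper":1}
  ]
}}

```text
time_s: 19.68
ee_pos: [540.8, 25.9, 183.3]
ee_rot: [180.0, -0.0, 174.9]
force: [0.6, 0.5, -2.7]
gripper_width: 33.2
gripper_force: 25.0
```

Emit:
{"method": "send_rows", "body": {
  "motion": [
    {"tx":0,"ty":0,"tz":0.002,"rx":0,"ry":0,"rz":0,"gripper":1},
    {"tx":0,"ty":0,"tz":0,"rx":0,"ry":0,"rz":0,"gripper":1}
  ]
}}

```text
time_s: 19.92
ee_pos: [541.0, 25.9, 182.5]
ee_rot: [180.0, 0.0, 174.9]
force: [-0.1, -0.5, -1.5]
gripper_width: 33.5
gripper_force: 25.0
```

Emit:
{"method": "send_rows", "body": {
  "motion": [
    {"tx":0,"ty":0,"tz":0.001,"rx":0,"ry":0,"rz":0,"gripper":1},
    {"tx":0,"ty":0,"tz":0,"rx":0,"ry":0,"rz":0,"gripper":1}
  ]
}}

```text
time_s: 20.18
ee_pos: [541.1, 25.9, 182.4]
ee_rot: [180.0, 0.0, 174.9]
force: [-0.3, -0.6, 1.5]
gripper_width: 33.6
gripper_force: 25.0
```

Emit:
{"method": "send_rows", "body": {
  "motion": [
    {"tx":0,"ty":0,"tz":0.001,"rx":0,"ry":0,"rz":0,"gripper":1},
    {"tx":0,"ty":0,"tz":0,"rx":0,"ry":0,"rz":0,"gripper":1}
  ]
}}

```text
time_s: 20.42
ee_pos: [541.2, 25.9, 182.3]
ee_rot: [180.0, 0.1, 174.9]
force: [-0.4, -1.1, 5.9]
gripper_width: 33.8
gripper_force: 25.0
```

The flange rests on the floor: fz rose by 8 N. Releasing.

Emit:
{"method": "send_rows", "body": {
  "motion": [
    {"tx":0,"ty":0,"tz":-0.001,"rx":0,"ry":0,"rz":0,"gripper":1},
    {"tx":0,"ty":0,"tz":0,"rx":0,"ry":0,"rz":0,"gripper":0.1},
    {"tx":0,"ty":0,"tz":0,"rx":0,"ry":0,"rz":0,"gripper":-0.2},
    {"tx":0,"ty":0,"tz":0,"rx":0,"ry":0,"rz":0,"gripper":-0.6},
    {"tx":0,"ty":0,"tz":0,"rx":0,"ry":0,"rz":0,"gripper":-1},
    {"tx":0,"ty":0,"tz":0,"rx":0,"ry":0,"rz":0,"gripper":-1},
    {"tx":0,"ty":0,"tz":0,"rx":0,"ry":0,"rz":0,"gripper":-1},
    {"tx":0,"ty":0,"tz":0,"rx":0,"ry":0,"rz":0,"gripper":-1}
  ]
}}

```text
time_s: 21.42
ee_pos: [540.9, 25.9, 181.9]
ee_rot: [180.0, 0.0, 174.9]
force: [-0.2, -0.1, 0.2]
gripper_width: 90.8
gripper_force: 0.0
```

Emit:
{"method": "send_rows", "body": {
  "motion": [
    {"tx":0,"ty":0,"tz":-0.02,"rx":0,"ry":0,"rz":0,"gripper":-1},
    {"tx":0,"ty":0,"tz":-0.06,"rx":0,"ry":0,"rz":0,"gripper":-1},
    {"tx":0,"ty":0,"tz":-0.1,"rx":0,"ry":0,"rz":0,"gripper":-1},
    {"tx":0,"ty":0,"tz":-0.1,"rx":0,"ry":0,"rz":0,"gripper":-1},
    {"tx":-0.08,"ty":0,"tz":0,"rx":0,"ry":0,"rz":0,"gripper":-1},
    {"tx":-0.08,"ty":0,"tz":0,"rx":0,"ry":0,"rz":0,"gripper":-1},
    {"tx":0,"ty":0,"tz":0,"rx":0,"ry":0,"rz":0,"gripper":-1},
    {"tx":0,"ty":0,"tz":0,"rx":0,"ry":0,"rz":0,"gripper":-1}
  ]
}}

```text
time_s: 22.42
ee_pos: [620.0, 18.8, 322.1]
ee_rot: [180.0, -0.0, 174.9]
force: [0.7, 0.0, 0.1]
gripper_width: 91.3
gripper_force: 0.0
```

```bash
python3 - <<'E'
from fit import *
p=[584.9,22.6,-.0869,.054]
g=grab('wrist'); c=cam(g); im=g['frame'].mean(2)
P=kw(p,[[-45,0,143],[-45,0,211]]); print('pred flange,top px',proj(c,P).round(1).tolist(), g['s']['ee_pos'],g['s']['gripper_width'])
# dark top disc centroid, near prediction
u,v=proj(c,P)[1].astype(int); w=im[v-35:v+35,u-35:u+35]
n,l,st,ce=cv2.connectedComponentsWithStats((w<60).astype(np.uint8)); print([(s[4],(q+[u-35,v-35]).round(1)) for s,q in zip(st[1:],ce[1:]) if s[4]>30])
xs=np.arange(-24,30,3)
for y in (-30,30):
    q=proj(c,kw(p,[[x,y,155] for x in xs])).round().astype(int); print(y,[(int(x),int(im[b,a])) for x,(a,b) in zip(xs,q)])
E
```

```text
pred flange,top px [[315.1, 108.9], [315.3, 110.0]] [619.97510658  18.8430696  322.06248153] 91.33761455794046
[(np.int32(589), array([314.9, 109.8])), (np.int32(32), array([312.5, 143. ]))]
-30 [(-24, 146), (-21, 146), (-18, 225), (-15, 230), (-12, 110), (-9, 107), (-6, 109), (-3, 109), (0, 108), (3, 107), (6, 107), (9, 107), (12, 107), (15, 107), (18, 108), (21, 107), (24, 108), (27, 109)]
30 [(-24, 218), (-21, 218), (-18, 218), (-15, 218), (-12, 125), (-9, 64), (-6, 65), (-3, 65), (0, 102), (3, 102), (6, 66), (9, 66), (12, 102), (15, 102), (18, 102), (21, 102), (24, 102), (27, 101)]
```

The probe head is within 0.5 px of the seated prediction, the damper's front edge is at its open position, and the gripper is clear. Handing in.

```bash
python3 -c "
from workcell import env
print(env.job_done())"
```

```text
the job is handed in; nothing more can be done
None
```

I slid the damper open to its stop, lowered the probe into the port until its flange rested on the channel floor, released it, and handed the job in at about 22 s; the hand-in gave no verdict.

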